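# Roll down the wear strips

## Task

The five aluminium wear strips on the plywood board are only tacked on and stand proud of it. Take the sprung hand roller from its rest and roll it along the row under steady, moderate downward pressure, keeping it down on the strips until all five lie flush with the plywood ends, and pressing with the roller only, not with the fingers. Then hang the roller upright back in its rest, let go, and leave the things standing around where they are.

Things in the scene. Friction and masses are not known exactly. Their poses are not given: they have to be found in the camera images.
- board: Fixed plywood board carrying the strips; origin at the centre of its underside, on the counter. 90 mm (x) by 180 mm (y); y runs along the row of strips (the rolling direction). The outer 27 mm at each end in y (|y| = 62.5 to 90 mm) is bare plywood, top 14 mm above the counter; the wheel may be set down there. Place and yaw vary; it may be left or right of the rest.
- strips_middle (a point): Middle of the row, at the height of the plywood ends' top (14 mm above the counter); axes as the board. Five bare aluminium strips, each 80 mm (x) by 24 mm (y), at y = -50, -25, 0, 25, 50 mm. At the start their tops stand 2.6 to 3 mm above the plywood ends; pressed home they are flush with them. A strip yields to about 4 N downward and stays where it is pressed.
- strip0 (a joint): How far the strip at y = -50 mm of strips_middle has been pressed down, m: 0 to 0.0004 at the start, 0.003 fully home (flush).
- strip1 (a joint): How far the strip at y = -25 mm of strips_middle has been pressed down, m: 0 to 0.0004 at the start, 0.003 fully home (flush).
- strip2 (a joint): How far the strip at y = 0 mm of strips_middle has been pressed down, m: 0 to 0.0004 at the start, 0.003 fully home (flush).
- strip3 (a joint): How far the strip at y = 25 mm of strips_middle has been pressed down, m: 0 to 0.0004 at the start, 0.003 fully home (flush).
- strip4 (a joint): How far the strip at y = 50 mm of strips_middle has been pressed down, m: 0 to 0.0004 at the start, 0.003 fully home (flush).
- roller_grip (a point): Centre of the roller's upright square wooden grip, 28 x 28 mm (faces along x and y), 24 mm above and below this point, plus a 3 mm cap. x along the wheel's axle, y the rolling direction, z up. Right under it is a hand guard plate 96 (x) by 56 (y) by 6 mm, upper face 22 mm below this point. Wheel's lowest point: 90 mm below, spring extended. Roller about 0.27 kg; starts hanging in the rest.
- guard_under (a point): Centre of the lower face of the roller's black hand guard, 28 mm below roller_grip; same axes. It rests on the rest's cheeks at the start and the end.
- roller_axle (a point): Centre of the wheel on its axle, on a steel fork sprung along z; axes as roller_grip (they do not turn with the wheel). 42 mm below the guard's lower face, up to 10 mm nearer when pressed. The spring yields from about 7 N and gives about 13 N at its full 10 mm; beyond that it is rigid. Fork and wheel are 64 mm wide in x.
- roller_wheel: The rubber wheel, 40 mm diameter, 50 mm wide, free to turn; origin at its centre. Its axes turn with it.
- roller: The whole hand roller; origin and axes as guard_under.
- rest_top (a point): Fixed dark steel rest: centre of the gap between its two upright cheeks, level with their tops, 72 mm above the counter. Cheeks at x = -39 and +39 mm, 6 mm thick (free gap 72 mm), 64 mm long in y; open at both ends in y; foot plate 110 x 70 x 5 mm. The roller's guard lies across both tops, wheel between the cheeks, axle along x, either way round. Place and yaw vary.
- thread_tape_mid (a point): Centre of a loose white roll of thread tape lying flat, 54 mm diameter, 13 mm high, about 85 mm from the rest's middle. Leave it.
- coupler_mid (a point): Centre of a loose brass quick coupler standing upright, 34 mm diameter, 52 mm high, about 85 mm from the rest's middle on the other side. Leave it.
Things that resemble listed ones, but are neither listed nor needed, are in the scene too. Leave any purple or yellow look-alike of the roller alone.

How it is judged:
By the outcome, as a careful person would: the job done as asked, in the order asked, and still so for the second after the job is handed in, with the robot touching nothing.
It also fails if it takes over 58 s, if anything falls off the work surface, if the arm or the gripper's body presses on something with over 40 N, if the wrist force passes 120 N, or if a joint passes its speed limit or range.

## Robot

A 6-joint arm with a two-finger parallel gripper is mounted at the origin on a cart in front of the work surface, level with it; the furniture and walls round the work are solid. World frame = base frame: x ahead of the robot, y to its left, z up, the work surface at z = 0. Lengths are in m, angles in rad, forces in N, time in s.
With the tool pointing down it reaches from about 0.4 to 0.925 m from the base axis. Payload 3.4 kg.
Tool frame: the origin (TCP) lies at the very end of the fingers, on their centre line; the grasp point (between the pads) lies behind it (ctrl.grasp_offset is the z of the grasp point in the tool frame, in m); z points along the fingers, y is the line along which they close (so a half turn about z gives the same grasp; the last joint's range is limited). The gripper opens to 85 mm and grips with 20 to 120 N. Pads are 22 mm wide; open, the fingers measure 114 mm over their backs; the gripper's body (76 mm by 85 mm) begins 54 mm behind the grasp point. The pads swing forward as they close: fully open they stand 13 mm farther back than shut.
Start: joints at [-1.278, 0.307, 1.506, -0, 1.328, -0.073], TCP at [0.206, -0.537, 0.231] pointing down, gripper open.
Joint ranges: [-3.12, 3.12], [-1.05, 2.28], [0.14, 2.33], [-1.42, 4.57], [0.1, 2.73], [-2.68, 2.68]. Speed limits (rad/s): [2.57, 2.57, 3.14, 3.14, 3.14, 3.14].

## Interface

Orientations are given as a unit quaternion [w, x, y, z].
In Python, from plant import ctrl gives the robot as it stands. The module is installed in compiled form; this text tells all that it offers. Calls block until the motion is done:
- ctrl.move_to(position, orientation): joint-space move of the TCP to a pose.
- ctrl.line_to(position, attitude=None, rate=0.15): straight line of the TCP; attitude=None keeps the orientation; rate is the mean speed in m/s.
- ctrl.move_j(angles): joint-space move.
- ctrl.grip(opening, newtons=None): finger opening in m; newtons is the grip in N (None keeps the last); returns when the fingers have stopped.
- ctrl.dwell(seconds).
- ctrl.ik(position, orientation): joint angles nearest the present ones, or None.
- ctrl.capture(name): name is "side" or "top"; returns a dict with "pixels" (480x640x3 uint8, blue, green, red), "fx", "fy", "cx", "cy" (pixels), "pose" (4x4, takes a point from camera to world coordinates). Camera axes: x right, y down, z forward; pixel columns grow to the right and rows downward; lengths in m; the calibration is good to about 2 mm. A picture is of the moment at which its call begins. There is no depth.
A pose or a line that the arm cannot do raises ctrl.PlanningError and nothing moves.
- ctrl.finish_job(): hands the job in; it is judged then, once.
Readings, each from a call of its own:
- ctrl.read_clock(): time.
- ctrl.read_qpos(): joint angles.
- ctrl.read_dq(): joint speeds.
- ctrl.read_joint_efforts(): joint torques, N m.
- ctrl.read_ee_pos(): TCP position.
- ctrl.read_tool_rot(): TCP orientation.
- ctrl.read_ft_force(): force on the tool from outside, world axes, zero at the start.
- ctrl.read_torque(): the same for the moment, N m.
- ctrl.read_width(): finger opening in m.
- ctrl.read_gripper_force(): force on a finger pad.
Only numpy, scipy, OpenCV 4.12 (cv2) and the standard library are available. Lean on these libraries where they do the work, as an engineer would, in place of code of your own. Each camera call takes 0.05 s, during which the arm holds its last target. There are 200 camera calls.

## Working session

There is one attempt and no reset: what is moved stays moved. The work goes in short steps, each a Python script; the robot and the scene stay as the last script left them, time stands still between calls to the robot, and variables do not carry over. Pictures are saved under pics/ and viewed, at most 10 in all, crops included, and the job is handed in when it is done.

```bash
mkdir -p pics
python3 - <<'E'
from plant import ctrl
import cv2,numpy as np
for n in("side","top"):
    d=ctrl.capture(n); cv2.imwrite(f"pics/{n}0.png",d["pixels"])
    print(n,d["fx"],d["fy"],d["cx"],d["cy"],np.round(d["pose"],4).tolist())
print(ctrl.grasp_offset,ctrl.read_tool_rot(),ctrl.read_clock())
E
```

```text
side 493.6796816077879 493.6796816077879 323.59136483148643 238.46805518304967 [[0.9998, 0.019, -0.0082, 0.5177], [0.0164, -0.4892, 0.872, -1.2485], [0.0125, -0.872, -0.4894, 0.6852], [0.0, 0.0, 0.0, 1.0]]
top 465.36962240141554 465.36962240141554 328.2359868367298 234.448419078705 [[-0.0237, -0.9815, 0.1901, 0.2283], [-0.9997, 0.0242, -0.0, -0.1618], [-0.0046, -0.1901, -0.9818, 1.5032], [0.0, 0.0, 0.0, 1.0]]
-0.0187 [-9.47584800e-04  9.83319037e-01  1.81886659e-01 -1.32130544e-04] 0.1
```

View pics/top0.png

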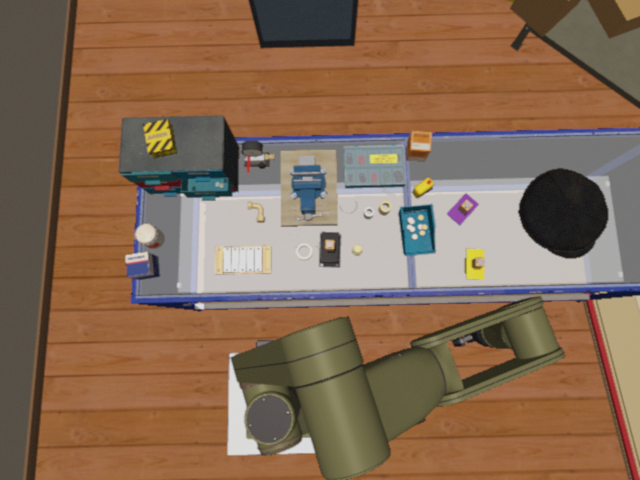

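View pics/side0.png

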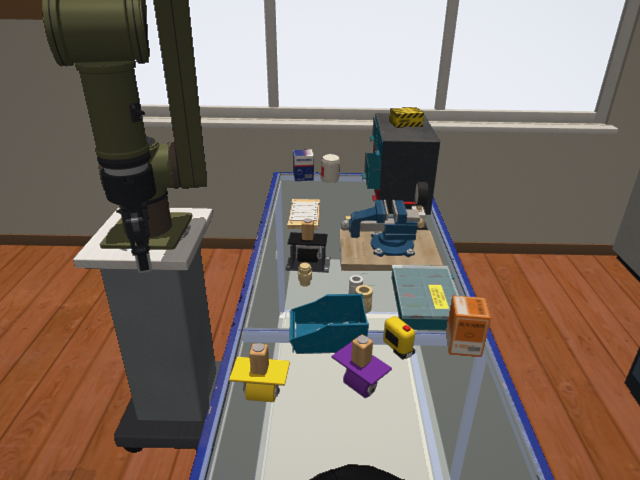

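The top view shows the black-guarded roller in its rest at about (330,248), with the tape at (304,251) and the coupler at (357,250). The board is at (243,260). The yellow and purple look-alikes are at (475,264) and (463,209).

```bash
cat > h.py <<'E'
import cv2,numpy as np
def cast(d,uv,z):
    uv=np.atleast_2d(np.asarray(uv,float)); P=np.array(d["pose"])
    r=np.c_[(uv[:,0]-d["cx"])/d["fx"],(uv[:,1]-d["cy"])/d["fy"],np.ones(len(uv))]@P[:3,:3].T
    return P[:3,3]+r*((z-P[2,3])/r[:,2])[:,None]
def blob(mask,x0,y0,x1,y1):
    m=np.zeros_like(mask); m[y0:y1,x0:x1]=mask[y0:y1,x0:x1]
    cs,_=cv2.findContours(m,cv2.RETR_EXTERNAL,cv2.CHAIN_APPROX_NONE)
    return max(cs,key=cv2.contourArea)[:,0]
def rect(pts):
    (c,s,a)=cv2.minAreaRect((pts[:,:2]*1000).astype(np.float32)); return np.round(c,1),np.round(s,1),round(a,1)
E
python3 - <<'E'
from plant import ctrl
from h import *
d=ctrl.capture("top"); im=d["pixels"]; hsv=cv2.cvtColor(im,cv2.COLOR_BGR2HSV)
H,S,V=cv2.split(hsv)
c=im[205:285,205:375]; a=cv2.resize(c,None,fx=4.4,fy=4.4,interpolation=cv2.INTER_CUBIC)
s=ctrl.capture("side"); b=cv2.resize(s["pixels"][190:290,270:390],None,fx=2.3,fy=2.3,interpolation=cv2.INTER_CUBIC)
o=np.zeros((590,750,3),np.uint8); o[:a.shape[0],:a.shape[1]]=a; o[354:354+b.shape[0],:b.shape[1]]=b
cv2.imwrite("pics/c1.png",o)
wood=((S>70)&(H>8)&(H<28)&(V>120)).astype(np.uint8)*255
board=cv2.morphologyEx(wood,cv2.MORPH_CLOSE,np.ones((1,1)))
pts=np.argwhere(wood[235:285,205:280])[:,::-1]+[205,235]
print("board",rect(cast(d,pts,.014)))
g=blob(((V<60)).astype(np.uint8)*255,312,225,350,275); print("guard",rect(cast(d,g,.078)))
g=blob(wood,318,235,342,262); print("grip@.127",rect(cast(d,g,.127)),g.min(0),g.max(0))
E
```

```text
board (array([441. , 117.3]), array([171.9,  85.8]), 89.9)
guard (array([ 415.2, -165.4]), array([ 8.3, 49.5]), 2.4)
grip@.127 (array([ 465.6, -164.9]), array([27. , 30.4]), 88.6) [325 239] [334 249]
```

View pics/c1.png

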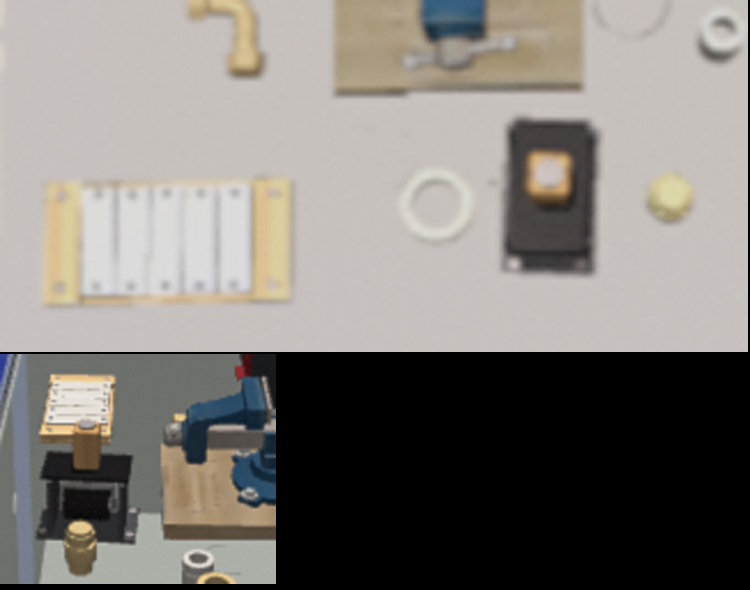

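The crop shows the board's rows running along world y. The roller's axle runs roughly along world x with a small yaw. The tape and coupler sit on its ±y sides. I'll refine the yaw and cross-check the grip from the side view.

Run:
```python
from plant import ctrl
from h import *
d=ctrl.capture("top"); s=ctrl.capture("side")
def up(im): return cv2.cvtColor(cv2.resize(im,None,fx=4,fy=4,interpolation=cv2.INTER_CUBIC),cv2.COLOR_BGR2HSV)
T,Sd=up(d["pixels"]),up(s["pixels"])
q=lambda p:(p+.5)/4-.5
def wood(h,lo=60): return ((h[...,1]>lo)&(h[...,0]>5)&(h[...,0]<28)&(h[...,2]>90)).astype(np.uint8)*255
dark=(T[...,2]<95).astype(np.uint8)*255
u=blob(dark,4*310,4*225,4*352,4*275); print("union@.005",rect(cast(d,q(u),.005)))
gu=u[u[:,1]<4*255]; print("guard part@.078",rect(cast(d,q(u[u[:,1]<4*262]),.078)))
L=np.array([p for p in u if 4*240<p[1]<4*256])
for nm,m in(("L",L[:,0]<4*325),("R",L[:,0]>4*335)):
    w=cast(d,q(L[m]),.078); p=np.polyfit(w[:,0],w[:,1],1); print(nm,np.degrees(np.arctan(p[0])),np.polyval(p,.455))
w=wood(T); pts=np.argwhere(w[4*235:4*285,4*205:4*280])[:,::-1]+[820,940]
X=cast(d,q(pts),.014); print("board",rect(X))
ends=[X[X[:,1]>.19],X[X[:,1]<.05]]; print([rect(e) for e in ends])
g=blob(wood(T),4*318,4*235,4*342,4*262); print("grip top view@.127",rect(cast(d,q(g),.127)))
gs=blob(wood(Sd),4*295,4*215,4*320,4*245); print("side grip px",q(gs.min(0)),q(gs.max(0)))
# side: grip edges cast on vertical plane y=-.165+-
P=np.array(s["pose"])
for uv in [((q(gs[:,0].min())+q(gs[:,0].max()))/2, q(gs[:,1].min())),((q(gs[:,0].min())+q(gs[:,0].max()))/2,q(gs[:,1].max()))]:
    r=P[:3,:3]@[(uv[0]-s["cx"])/s["fx"],(uv[1]-s["cy"])/s["fy"],1]; print("side at y=-.179",P[:3,3]+r*((-.179-P[1,3])/r[1]))
# guard front edge in side view
ds=(Sd[...,2]<70).astype(np.uint8)*255
b=blob(ds,4*285,4*225,4*332,4*275); print("side dark",q(b.min(0)),q(b.max(0)))
from h import cast
for p in [(.447,.1166,.1),(.465,-.165,.0863),(.447,.03,.085),(.447,.21,.085),(.465,-.165,.2)]: print(p,ctrl.ik(p,[0,1,0,0]))
```

```text
union@.005 (array([ 470.2, -165. ]), array([ 63.3, 110.6]), 86.6)
guard part@.078 (array([ 465. , -165.5]), array([60.2, 92.3]), 87.0)
L -3.083052996350148 -0.1363819619833964
R -3.70384546908661 -0.1942510904953016
board (array([441.3, 116.5]), array([177.7,  89.3]), 89.8)
[(array([442.2, 197.7]), array([15.3, 88.1]), 90.0), (array([441.8,  38.5]), array([88.1, 21.9]), 0.2)]
grip top view@.127 (array([ 464.9, -164. ]), array([33.2, 35.3]), 85.2)
side grip px [294.625 214.625] [318.625 239.125]
side at y=-.179 [ 0.46576236 -0.179       0.15018924]
side at y=-.179 [ 0.46547037 -0.179       0.08212691]
side dark [285.625 231.875] [327.625 271.625]
(0.447, 0.1166, 0.1) [ 1.63686214e-01  3.03326235e-01  1.91346292e+00 -4.44089210e-16
  9.24803499e-01  1.73448254e+00]
(0.465, -0.165, 0.0863) [-4.26611422e-01  3.59100508e-01  1.86512589e+00 -4.44089210e-16
  9.17366261e-01  1.14418490e+00]
(0.447, 0.03, 0.085) [-2.73215114e-02  3.10223047e-01  1.95951799e+00 -4.44089210e-16
  8.71851612e-01  1.54347482e+00]
(0.447, 0.21, 0.085) [ 3.53644302e-01  3.61484603e-01  1.86560872e+00 -4.44089210e-16
  9.14499330e-01  1.92444063e+00]
(0.465, -0.165, 0.2) [-4.26611422e-01  2.21641319e-01  1.71693893e+00 -4.44089210e-16
  1.20301240e+00  1.14418490e+00]
```

```bash
cat >> h.py <<'E'
def rot(deg):
    a=np.radians(deg)/2; return [0,np.cos(a),np.sin(a),0]   # Rz(deg)*Rx(180)
def shot(ctrl,name):
    a=[]
    for n,(x0,y0,x1,y1) in(("top",(205,185,375,285)),("side",(260,150,400,290))):
        c=ctrl.capture(n)["pixels"][y0:y1,x0:x1]; a.append(cv2.resize(c,None,fx=400/c.shape[1],fy=400/c.shape[1]))
    o=np.zeros((max(x.shape[0] for x in a),800,3),np.uint8)
    for i,x in enumerate(a): o[:x.shape[0],400*i:400*i+400]=x
    cv2.imwrite(f"pics/{name}.png",o)
E
python3 - <<'E'
from plant import ctrl
from h import *
q=rot(-3.4)
ctrl.grip(.085,40)
ctrl.move_to([.465,-.165,.19],q)
ctrl.line_to([.465,-.165,.0868],rate=.1)
print(ctrl.read_ft_force(),ctrl.read_clock())
shot(ctrl,"c2")
E
```

```text
[-0.73968022 -0.51347376  1.02589401] 3.3667
```

View pics/c2.png

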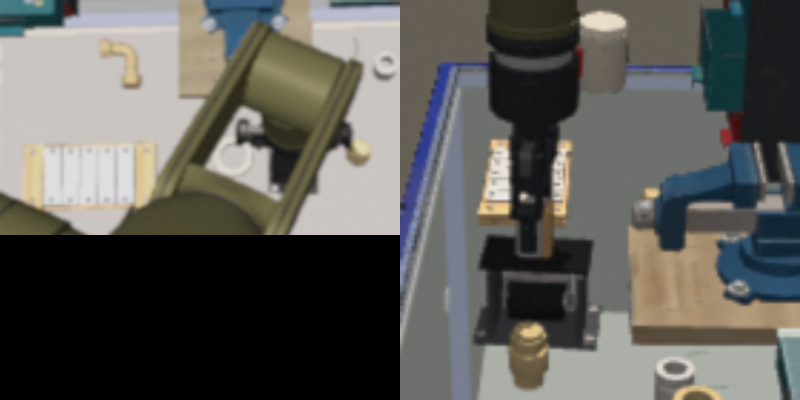

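The fingers straddle the grip (side view, near (533,230)) and are clear of the guard. Next I'll grip and lift.

Run:
```python
from plant import ctrl
from h import *
f0=ctrl.read_ft_force()
ctrl.grip(.02,60)
print(ctrl.read_width(),ctrl.read_gripper_force(),ctrl.read_ft_force(),ctrl.read_ee_pos())
ctrl.line_to([.465,-.165,.185],rate=.12); ctrl.dwell(.3)
print(f0,ctrl.read_ft_force(),ctrl.read_clock())
shot(ctrl,"c3")
```

```text
0.027335469683747532 59.514833092689514 [-0.4535032   0.66203723  4.17670592] [ 0.46507937 -0.16495552  0.08702809]
[ 0.21723842 -0.55217778 -0.60391683] [ 0.23890399  0.12444879 -2.10861634] 5.2917
```

View pics/c3.png

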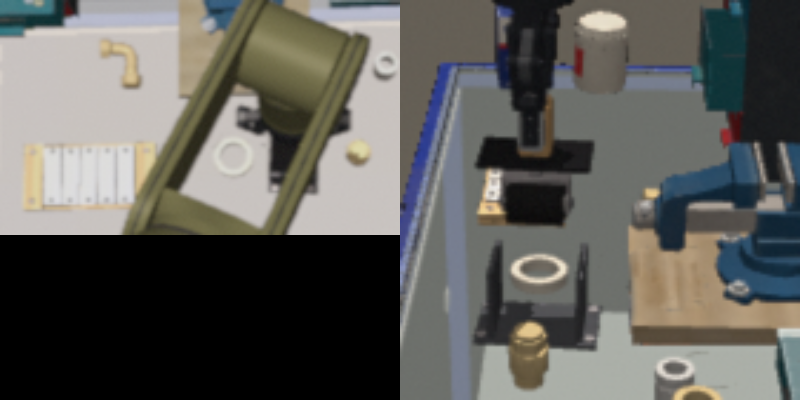

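The roller came up level, with its wheel centred above the rest. Now I'll turn it to the board's yaw, set the wheel on the bare plywood end nearer the rest and press.

```bash
cat >> h.py <<'E'
def fz(ctrl,n=6):
    v=[]
    for _ in range(n): ctrl.dwell(.02); v.append(ctrl.read_ft_force()[2])
    return np.mean(v)
E
python3 - <<'E'
from plant import ctrl
from h import *
q=rot(0); x=.4415
ctrl.line_to([x,.0405,.185],q,rate=.2)
ctrl.line_to([x,.0405,.096],rate=.12); ctrl.dwell(.2)
f0=fz(ctrl,10); print("free",f0)
for z in (.0925,.0905,.089,.0875,.086,.085):
    ctrl.line_to([x,.0405,z],rate=.03); f=fz(ctrl); e=ctrl.read_ee_pos(); print(z,e.round(4),round(f-f0,2))
    if f-f0>9.5: break
print(ctrl.read_clock()); shot(ctrl,"c4")
E
```

```text
free -3.0196845555152647
0.0925 [0.4414 0.0405 0.0924] 0.3
0.0905 [0.4419 0.0405 0.0909] 6.81
0.089 [0.442  0.0405 0.0896] 9.63
8.9
```

View pics/c4.png

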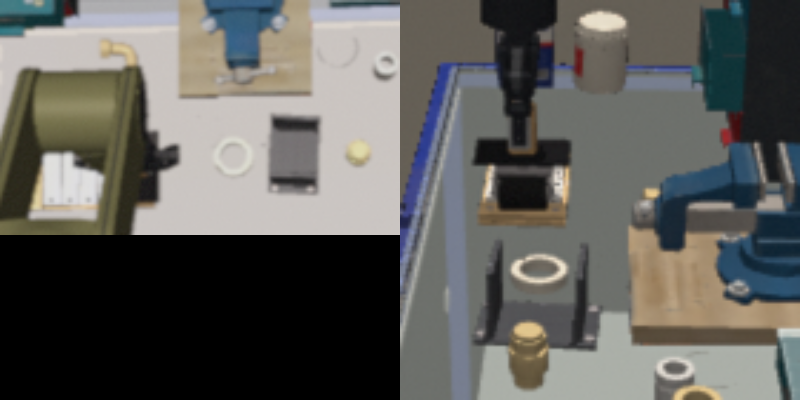

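The wheel is down on the near bare end (side view, wheel at (525,190)) with about 10 N on it. Now I'll roll along the row and back, staying down throughout.

Run:
```python
from plant import ctrl
from h import *
x=.4415; f0=-3.02; yc=.1165
ctrl.line_to([x,.0405,.088],rate=.03); print("start",fz(ctrl)-f0)
for tgt in (-50,-25,0,25,50,76,50,0,-50,-76):
    ctrl.line_to([x,yc+tgt/1000,.088],rate=.05); f=fz(ctrl,4); F=ctrl.read_ft_force()
    print(tgt,ctrl.read_ee_pos().round(4),round(f-f0,2),F[:2].round(1))
print(ctrl.read_clock(),ctrl.read_width())
```

```text
start 9.878295518578486
-50 [0.442  0.0667 0.0887] 10.0 [-1.2 -0. ]
-25 [0.4421 0.0918 0.0887] 9.83 [-1.1 -0.1]
0 [0.4421 0.1168 0.0887] 9.73 [-0.8  0.8]
25 [0.4422 0.1419 0.0887] 9.95 [-0.1  0.2]
50 [0.4422 0.1669 0.0888] 9.66 [-0.6  0.8]
76 [0.4422 0.193  0.0888] 10.01 [-1.2  0.1]
50 [0.4422 0.1666 0.0888] 9.58 [-1.1 -0.2]
0 [0.4422 0.1165 0.0887] 9.92 [-1.4  0. ]
-50 [0.4422 0.0664 0.0887] 9.9 [-0.4 -0.1]
-76 [0.4423 0.0403 0.0887] 9.68 [-0.9 -0.8]
17.5833 0.027426845147048354
```

The force held at 9.6–10 N at the same height over the strips and both bare ends, so the strips are home. Now I'll return the roller to the rest.

Run:
```python
from plant import ctrl
from h import *
ctrl.line_to([.4415,.0405,.187],rate=.12)
ctrl.line_to([.465,-.165,.187],rot(-3.4),rate=.2)
shot(ctrl,"c5")
f0=fz(ctrl)
ctrl.line_to([.465,-.165,.11],rate=.08); print(fz(ctrl)-f0)
ctrl.line_to([.465,-.165,.0885],rate=.04); print(fz(ctrl)-f0, ctrl.read_ft_force())
for z in (.0878,.0872,.0866,.086):
    ctrl.line_to([.465,-.165,z],rate=.02); f=fz(ctrl)-f0; print(z,ctrl.read_ee_pos()[2].round(4),f)
    if f>1.8: break
print(ctrl.read_clock()); shot(ctrl,"c6")
cv2.imwrite("pics/c56.png",np.vstack([cv2.imread("pics/c5.png")[:,400:][:290],cv2.imread("pics/c6.png")[:,400:][100:]]))
```

```text
0.11273485916542247
0.18266031250466241 [ 0.88143885 -0.50454951 -3.18585852]
0.0878 0.0879 -0.08028747300685701
0.0872 0.0872 0.2609467837692754
0.0866 0.087 7.103843342939091
22.9833
```

View pics/c56.png

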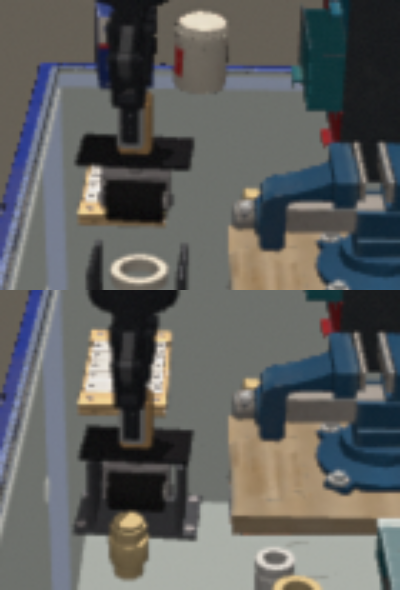

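The guard is seated flat on both cheeks at the same height as when I gripped it, with the wheel between them. I'll let go and withdraw.

Run:
```python
from plant import ctrl
from h import *
ctrl.line_to([.465,-.165,.0871],rate=.02)
ctrl.grip(.085); print(ctrl.read_width(),ctrl.read_ft_force())
ctrl.line_to([.465,-.165,.2],rate=.1)
ctrl.move_j([-1.278,.307,1.506,0,1.328,-.073]); ctrl.dwell(.3)
print(ctrl.read_clock()); shot(ctrl,"c7")
```

```text
0.08514047573400761 [-0.16134786 -1.29846978 -0.51852856]
27.175
```

View pics/c7.png

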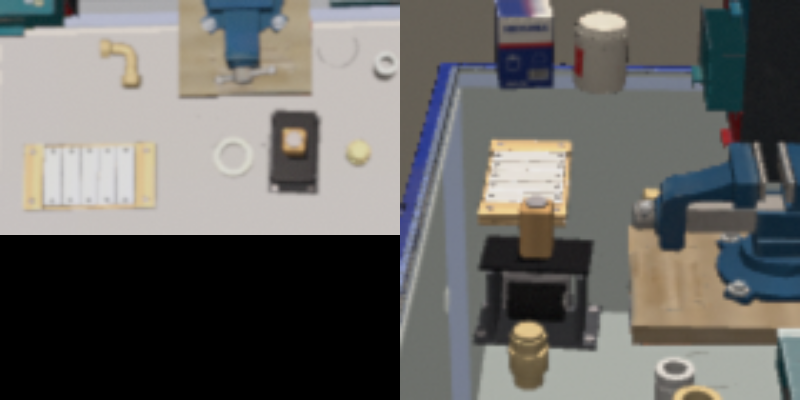

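The roller hangs upright in the rest (top view (293,145)), and the tape and coupler haven't moved. The arm is clear.

```bash
python3 -c "
from plant import ctrl
print(ctrl.finish_job())"
```

```text
the job is handed in; nothing more can be done
None
```

I rolled all five strips down under a steady force of about 10 N, hung the roller upright back in its rest, left the other things where they were, and handed the job in at about 27 s; flushness was judged from the unchanged force and height, not measured directly.

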